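Clear the jammed feed tube

TASK

A steel ball is wedged at the bottom of the tilting feed tube. Swing the tube fully upright, then take the long slim push rod from the rack, lower it into the tube and press it down until its collar sits on the tube's mouth and the ball has dropped into the tray below. Leave the rod standing in the upright tube, with the ball lying in the tray.

Things in the scene. Friction and masses are not known exactly. Their poses are not given: they have to be found in the camera images.
- stand: Fixed tube stand: steel catch tray 130 x 100 x 22 mm (floor 5 mm) with two grey cheeks 44 mm wide, 83 mm high, reaching 43 mm either side of the middle. Origin: centre of its underside, on the table. The tube's pivot runs along the stand's y, 70 mm up. The tube leans to the stand's -x; upright it stands exactly over the origin, its mouth 145 mm up.
- tube (a joint): Lean of the steel tube, rad: 0 upright (hard stop), starts 0.5 to 0.8 towards stand -x. 34 mm outside, bore 26, open both ends, flaring in its last 25 mm to a mouth 50 mm outside, 42 inside, 75 mm from the pivot; lower end 22 mm past the pivot. Stiff hinge (8 to 12 N at the mouth), stays where left: push the mouth's low side up along its arc (a level push may jam). Sprung lips at the lower end hold the ball.
- push_rod: Long slim rod hung upright in one of the rack's 3 holes. Origin: centre of its collar's underside, 100 mm up; z up; x square to the row of holes. Shank 20 mm wide, 87 long, its last 30 tapering to a 10 mm tip; collar 56 wide, 6 thick; dark round head 22 wide, to 50 mm above the origin: grip it. 0.16 kg. The others, not to use: stubby (34 mm shank, head to 26 mm) and thick (32 mm shank, 34 mm head), same collars.
- ball: Steel ball 22 mm wide; origin: centre. Starts inside the tube at pivot height; in the tray its centre is 16 mm up. The push rod drives it through the lips with 4 to 12 N, more than the rod's weight, and is just through when the collar sits on the mouth. (The rods' rack: 60 x 236 mm aluminium plate 100 mm up on two legs, 38 mm holes 76 mm apart along it.)
There are look-alikes about, which are no part of the job. What is shaped like the stand but orange is not meant.

How it is judged:
By the outcome, as a careful person would: the job done as asked, in the order asked, and still so for the second after the job is handed in, with the robot touching nothing.
It also fails if it takes over 58 s, if anything falls off the work surface, if the arm or the gripper's body presses on something with over 40 N, if the wrist force passes 120 N, or if a joint passes its speed limit or range.

ROBOT

A 6-joint arm with a two-finger parallel gripper is mounted at the origin on the work surface; the furniture and walls round the work are solid. World frame = base frame: x ahead of the robot, y to its left, z up, the work surface at z = 0. Lengths are in m, angles in rad, forces in N, time in s.
With the tool pointing down it reaches from about 0.35 to 0.775 m from the base axis. Payload 7.3 kg.
Tool frame: the origin (TCP) lies between the finger pads; the fingertips stand 22 mm ahead of it and the grasp point (between the pads) lies 3 mm ahead of it; z points along the fingers, y is the line along which they close (so a half turn about z gives the same grasp; the last joint's range is limited). The gripper opens to 92 mm and grips with 3 to 60 N. Pads are 19 mm wide; open, the fingers measure 130 mm over their backs; the gripper's body (75 mm by 190 mm) begins 47 mm behind the grasp point.
Start: joints at [0.978, 0.342, 1.524, -0, 1.275, -0.146], TCP at [0.227, 0.473, 0.249] pointing down, gripper open.
Joint ranges: [-2.53, 2.53], [-0.77, 2.02], [0.04, 2.7], [-1, 4.14], [0.28, 2.66], [-3.11, 3.11]. Speed limits (rad/s): [2.57, 2.57, 3.14, 3.14, 3.14, 3.14].

INTERFACE

Orientations are given as a 3x3 rotation matrix whose columns are the frame's x, y, z axes.
In Python, from workcell import bot, snapshot gives the robot as it stands.
- The arm moves only by the tool jog_arm, never from a script. Its argument "motion" is a list that holds one entry, the list of rows, each a list of 7 numbers: the shift along the tool's x, y, z each as a share of 0.04 m, from -1 to 1, then the turn, a rotation vector about the tool's x, y, z each as a share of 30 degrees, from -1 to 1, then the closure, from 0 (fully open) to 1 (shut). In form: [[[tx, ty, tz, rx, ry, rz, claw], ...]]. A call has exactly 10 rows; each row shifts and turns the commanded pose from where the row before left it, along the tool's axes as they then stand; what a row does not reach is not made up. A row lasts 1/10 s, in which the tool goes at most 50 mm and 8.59 degrees, less where a joint would pass 70% of its speed; a pose out of reach is approached as far as the arm can. A call with a number of a shift or a turn outside -1 to 1 is refused whole. A call with a gripper value outside its range is refused whole. The fingers move at their own pace and stop on an object; "newtons" is the grip in N (left out, the last holds). Time passes only in rows, so rows that do not move let the fingers close, or fill a call up. It gives the time, the measured TCP pose, the force, the opening and the grip force at its end, in the units of the state.
- bot.read_state(): the state, without advancing time (a new reading comes with each control period).
- snapshot(name): name is "scene" or "top"; returns a dict with "image" (400x640x3 uint8, red, green, blue), "z_map" (400x640 float32, m along the optical axis (not along the pixel's ray), 0 where there is no reading), "fx", "fy", "cx", "cy" (pixels), "view" (4x4, takes a point from world to camera coordinates). Camera axes: x right, y up, looking along -z (the intrinsics and any distortion apply to the point x, -y, -z); pixel columns grow to the right and rows downward; lengths in m; the calibration is good to about 2 mm. A picture is of the moment at which its call begins.
- bot.hand_in(): hands the job in; it is judged then, once.
The state is a dict: "t": time; "joint_pos": joint angles; "dq": joint speeds; "effort": joint torques, N m; "eef_pos": TCP position; "ee_rot": TCP orientation; "ft_force": force on the tool from outside, world axes, zero at the start; "torque": the same for the moment, N m; "finger_gap": opening from 0.0 (shut) to 1.0 (fully open); "grasp_force": force on a finger pad.
Only numpy, scipy, OpenCV 4.12 (cv2) and the standard library are available. Lean on these libraries where they do the work, as an engineer would, in place of code of your own. Each camera call takes 0.05 s, during which the arm holds its last target. There are 200 camera calls.

## Working session

There is one attempt and no reset: what is moved stays moved. The work goes in short steps, Python scripts to look and compute and a tool call to move; the robot and the scene stay as the last step left them, time stands still between calls to the robot, and variables do not carry over. Pictures are saved under pics/ and viewed, at most 10 in all, crops included, and the job is handed in when it is done.

Besides the shell and the picture viewer there is one more tool, called after "Request:" in YAML: its name, and indented under it one key for each argument. jog_arm: Moves the arm, as the interface text tells. Shift numbers are shares of 0.04 m and turn numbers shares of 30 degrees, none past 1 either way. Its arguments: {"type":"object","properties":{"motion":{"type":"array"},"newtons":{"type":"number"}},"required":["motion"]}

```bash
mkdir -p pics
cat > h.py <<'E'
from workcell import bot, snapshot
import numpy as np, cv2
def pts(s):
    z=s["z_map"]; v,u=np.mgrid[0:400,0:640]
    c=np.stack([(u-s["cx"])/s["fx"]*z,-(v-s["cy"])/s["fy"]*z,-z,np.ones_like(z)],-1)
    return (c@np.linalg.inv(s["view"]).T)[...,:3]
E
python3 - <<'E'
from h import *
for n in("scene","top"):
    s=snapshot(n); np.savez(f"{n}.npz",**s); cv2.imwrite(f"pics/{n}.png",s["image"][...,::-1])
    print(n,s["fx"],np.linalg.inv(s["view"])[:3].round(3).tolist(), {k:v for k,v in s.items() if k not in("image","z_map","view")})
print(bot.read_state())
E
```

```text
scene 375.1178350006214 [[0.627, 0.561, -0.54, -0.02], [-0.779, 0.453, -0.435, -0.375], [0.001, 0.693, 0.721, 0.688]] {'fx': 375.1178350006214, 'fy': 375.1178350006214, 'cx': 319.36938814028525, 'cy': 198.78322878251416}
top 405.6557980649708 [[0.011, 0.994, -0.112, 0.296], [-0.999, 0.008, -0.032, -0.034], [-0.031, 0.112, 0.993, 1.085]] {'fx': 405.6557980649708, 'fy': 405.6557980649708, 'cx': 321.2847691304829, 'cy': 195.89155639230117}
{'t': 0.1, 'joint_pos': array([ 9.78023158e-01,  3.42660095e-01,  1.52492596e+00, -3.57317134e-05,
        1.27541702e+00, -1.45980743e-01]), 'dq': array([ 0.00160104, -0.0019718 , -0.00235512,  0.00111881,  0.00023797,
        0.00163771]), 'effort': array([ 1.06653923e-03, -4.32007170e+01, -2.44693226e+01,  7.19192787e-02,
        5.26634278e-02, -7.75079593e-05]), 'eef_pos': array([0.22662652, 0.47318792, 0.24810923]), 'ee_rot': array([[-9.01842091e-01,  4.32065117e-01, -7.59597218e-04],
       [ 4.32065751e-01,  9.01841324e-01, -1.18889171e-03],
       [ 1.71357525e-04, -1.40038853e-03, -9.99999005e-01]]), 'ft_force': array([ 0.26139134, -0.05211866, -0.28943224]), 'torque': array([ 0.02422859, -0.0084532 , -0.04534804]), 'grasp_force': 0.0, 'finger_gap': 1.0033033784545309}
```

View pics/scene.png

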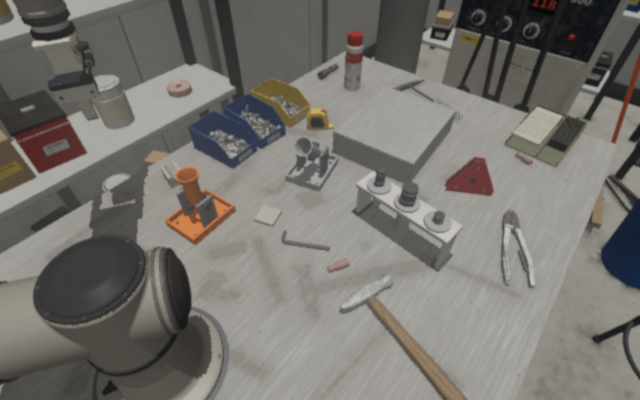

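View pics/top.png

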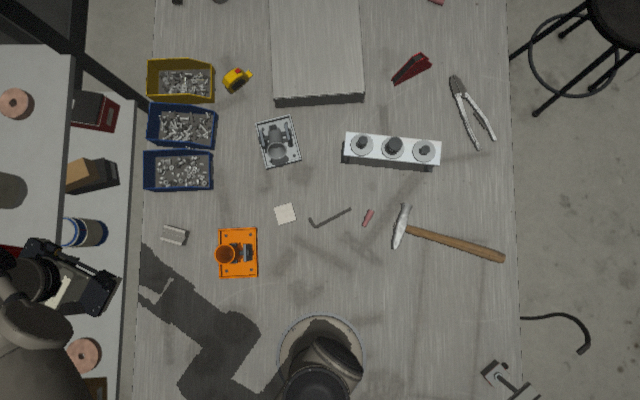

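The scene view shows the grey stand at (312,162), the orange look-alike at (200,205), and the rack with three rods at (379,182), (407,196) and (437,220). In the top view these are the stand at (279,140) and the rods at (362,145), (394,147) and (424,151). I'll measure head heights and widths and enlarge the crop.

Run:
```python
from h import *
S={n:dict(np.load(n+".npz")) for n in("scene","top")}
a=S["scene"]["image"][130:270,280:470]; b=S["top"]["image"][105:175,250:445]
a=cv2.resize(a,(780,575),interpolation=cv2.INTER_CUBIC)
cv2.imwrite("pics/c1.png",a[...,::-1]); cv2.imwrite("pics/c2.png",cv2.resize(b,(780,280),interpolation=cv2.INTER_CUBIC)[...,::-1])
P={n:pts(S[n]) for n in S}
for n,x0,x1,y0,y1 in(("top",335,445,120,175),("scene",350,465,165,265)):
    p=P[n][y0:y1,x0:x1].reshape(-1,3)
    m=(p[:,2]>.092)&(p[:,2]<.103)
    r=cv2.minAreaRect(p[m][:,:2].astype(np.float32)); print(n,r,cv2.boxPoints(r).round(3).tolist())
    m=p[:,2]>.112; q=p[m]
    _,lab,cen=cv2.kmeans(q[:,:2].astype(np.float32),3,None,(3,50,1e-5),5,cv2.KMEANS_PP_CENTERS)
    for k in range(3):
        g=q[lab[:,0]==k]; print(cen[k].round(3),len(g),'ztop',np.percentile(g[:,2],[50,90,97]).round(3),'ext',np.ptp(g[:,:2],axis=0).round(3))
for n,x0,x1,y0,y1 in(("top",250,305,110,172),("scene",280,342,125,192)):
    p=P[n][y0:y1,x0:x1].reshape(-1,3)
    m=(p[:,2]>.012)&(p[:,2]<.026); r=cv2.minAreaRect(p[m][:,:2].astype(np.float32)); print(n,'tray',r)
    m=(p[:,2]>.09)&(p[:,2]<.2);q=p[m];print('hi',len(q),q.mean(0).round(3),q.min(0).round(3),q.max(0).round(3))
    m=(p[:,2]>.077)&(p[:,2]<.087);q=p[m];print('cheektop',len(q),q.mean(0).round(3),q.min(0).round(3),q.max(0).round(3))
```

```text
top ((0.5282186269760132, -0.17596322298049927), (0.2365366369485855, 0.06116420775651932), 83.88823699951172) [[0.48500001430511475, -0.28999999165534973], [0.5460000038146973, -0.296999990940094], [0.5709999799728394, -0.06199999898672104], [0.5099999904632568, -0.054999999701976776]]
[ 0.296 -0.034] 21 ztop [1.085 1.085 1.085] ext [0. 0.]
[ 0.533 -0.099] 101 ztop [0.15  0.152 0.153] ext [0.022 0.031]
[ 0.523 -0.196] 305 ztop [0.148 0.152 0.154] ext [0.043 0.104]
scene ((0.5269624590873718, -0.17355310916900635), (0.23853689432144165, 0.06300216168165207), 83.98519897460938) [[0.4830000102519989, -0.289000004529953], [0.5460000038146973, -0.29499998688697815], [0.5709999799728394, -0.057999998331069946], [0.5080000162124634, -0.052000001072883606]]
[ 0.518 -0.196] 481 ztop [0.133 0.151 0.152] ext [0.037 0.104]
[-0.02  -0.375] 54 ztop [0.688 0.688 0.688] ext [0. 0.]
[ 0.53  -0.101] 182 ztop [0.14  0.151 0.151] ext [0.021 0.022]
top tray ((0.5664029121398926, 0.12003446370363235), (0.13157528638839722, 0.10015377402305603), 14.813583374023438)
hi 361 [0.528 0.11  0.111] [0.498 0.084 0.09 ] [0.569 0.132 0.143]
cheektop 230 [0.567 0.119 0.082] [0.535 0.078 0.077] [0.595 0.162 0.087]
scene tray ((0.6090595126152039, 0.15855015814304352), (0.27528703212738037, 0.16539688408374786), 47.035396575927734)
hi 295 [0.525 0.114 0.115] [0.496 0.085 0.09 ] [0.564 0.133 0.141]
cheektop 122 [0.572 0.104 0.082] [0.532 0.077 0.077] [0.689 0.134 0.087]
```

View pics/c1.png

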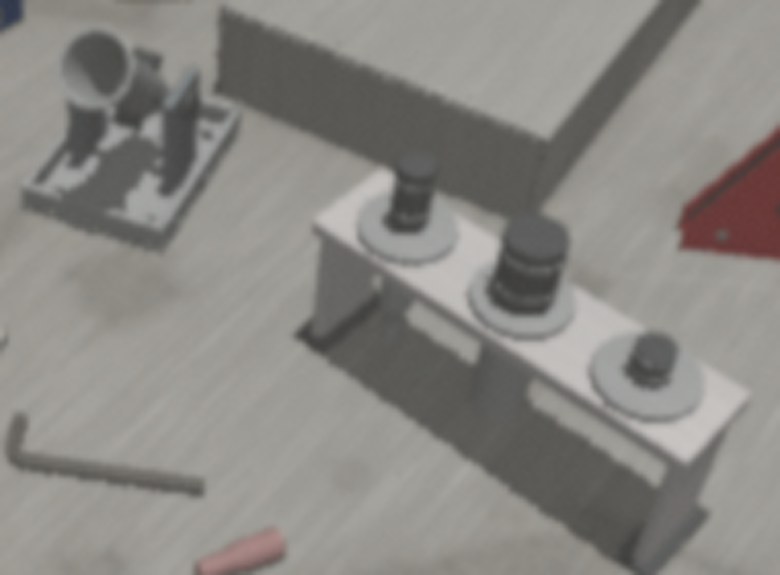

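View pics/c2.png

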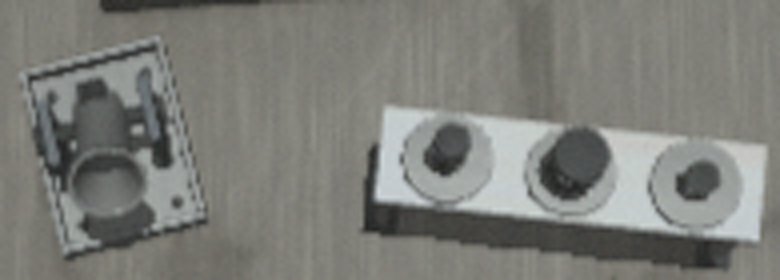

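The candidates are the left rod at top (362,145), scene (379,182), with a slim, tall head (top at about 0.15 m), the middle one at top (394,147) with a wide head, and the right one at top (424,151) with a short head. The crops confirm the left one is the push rod. The grey stand's tube leans toward the robot, and the orange stand is the look-alike.

```bash
cat >> h.py <<'E'
from scipy.spatial.transform import Rotation as Ro
SO=np.array([.5664,.120]); SY=np.deg2rad(14.8)
def tube_pose(phi,a,r,SO=SO,SY=SY):
    ex=np.array([np.cos(SY),np.sin(SY),0]); ez=np.array([0,0,1.]); ey=np.cross(ez,ex)
    R=np.stack([-np.cos(phi)*ex-np.sin(phi)*ez, ey, np.sin(phi)*ex-np.cos(phi)*ez],1)
    p=np.array([*SO,.07])+a*(-np.sin(phi)*ex+np.cos(phi)*ez)+r*R[:,0]
    return R,p
def down(yaw):
    y=np.array([np.cos(yaw),np.sin(yaw),0]); z=np.array([0,0,-1.]); return np.stack([np.cross(y,z),y,z],1)
def plan(R,p,n,cur=None):
    if cur is None: s=bot.read_state(); cur=(s["ee_rot"],s["eef_pos"])
    R0,p0=cur; w=Ro.from_matrix(R0.T@R).as_rotvec()/n; A=sum(Ro.from_rotvec(w*i).as_matrix() for i in range(n))
    d=np.linalg.solve(A,R0.T@(p-p0)); print(n,"rows:",(d/.04).round(3).tolist(),(np.rad2deg(w)/30).round(3).tolist()); return R,p
E
python3 - <<'E'
from h import *
S={n:dict(np.load(n+".npz")) for n in("scene","top")}
for n,x0,x1,y0,y1 in(("top",345,378,128,160),("scene",360,395,165,200)):
    p=pts(S[n])[y0:y1,x0:x1].reshape(-1,3)
    for lo,hi in((.147,.16),(.103,.109)):
        q=p[(p[:,2]>lo)&(p[:,2]<hi)]; print(n,lo,len(q),cv2.minEnclosingCircle(q[:,:2].astype(np.float32)),q.mean(0).round(4))
R,p=tube_pose(0,.07,.2); p[2]=.26
c=plan(R,p,12); print(p)
c=plan(*tube_pose(.72,.07,.075),10,c);print(c[1])
for i in range(1,4): c=plan(*tube_pose(.72,.07,.06),10,c)
plan(*tube_pose(0,.07,.06),20,c)
E
```

```text
top 0.147 64 ((0.5358363389968872, -0.09982188045978546), 0.010621869005262852) [ 0.5353 -0.0997  0.1507]
top 0.103 292 ((0.5359489917755127, -0.09743064641952515), 0.0458509735763073) [ 0.5342 -0.0993  0.1062]
scene 0.147 61 ((0.5357816815376282, -0.09947653114795685), 0.011589202098548412) [ 0.5338 -0.0998  0.1501]
scene 0.103 263 ((0.5270766019821167, -0.10846603661775589), 0.04134037718176842) [ 0.5293 -0.1023  0.1063]
12 rows: [-0.415, -0.815, -0.024] [-0.0, -0.0, -0.112]
[0.37303532 0.06891085 0.26      ]
10 rows: [-0.084, -0.0, 0.532] [0.0, -0.138, -0.0]
[0.46725965 0.09380599 0.07317255]
10 rows: [-0.037, 0.0, -0.0] [0.0, 0.0, 0.0]
10 rows: [0.0, 0.0, 0.0] [0.0, 0.0, 0.0]
10 rows: [0.0, 0.0, 0.0] [0.0, 0.0, 0.0]
20 rows: [-0.064, 0.0, -0.053] [-0.0, 0.069, 0.0]
```

```bash
cat >> h.py <<'E'
def push(th,gap=0.,k=.55):
    phi=k*th; R,_=tube_pose(phi,0,0); ex=np.array([np.cos(SY),np.sin(SY),0]); ez=np.array([0,0,1.])
    P=np.array([*SO,.07])+.075*(-np.sin(th)*ex+np.cos(th)*ez)+.025*(-np.cos(th)*ex-np.sin(th)*ez)
    return R,P+(.0095+gap)*R[:,0]+.003*R[:,2]
E
python3 - <<'E'
from h import *
R,p=push(.75,.03); q=p+[0,0,.12]; print(p)
c=plan(R,q,14); c=plan(R,p,6,c); c=plan(*push(.75,.005),3,c)
for t in(.55,.35,.15,0,-.04): c=plan(*push(t),5,c)
E
```

```text
[0.46546439 0.09333166 0.08925175]
14 rows: [-0.499, -0.638, 0.152] [-0.02, -0.054, -0.095]
6 rows: [0.2, 0.0, 0.458] [0.0, 0.0, 0.0]
3 rows: [-0.208, 0.0, -0.0] [0.0, 0.0, 0.0]
5 rows: [-0.088, -0.0, -0.051] [0.0, 0.042, -0.0]
5 rows: [-0.067, 0.0, -0.044] [0.0, 0.042, -0.0]
5 rows: [-0.07, -0.0, -0.038] [-0.0, 0.042, 0.0]
5 rows: [-0.055, -0.0, -0.024] [0.0, 0.032, -0.0]
5 rows: [-0.015, -0.0, -0.006] [0.0, 0.008, -0.0]
```

Request:
jog_arm:
  motion:
    - [[-0.5,-0.64,0.15,-0.02,-0.054,-0.095,1],[-0.5,-0.64,0.15,-0.02,-0.054,-0.095,1],[-0.5,-0.64,0.15,-0.02,-0.054,-0.095,1],[-0.5,-0.64,0.15,-0.02,-0.054,-0.095,1],[-0.5,-0.64,0.15,-0.02,-0.054,-0.095,1],[-0.5,-0.64,0.15,-0.02,-0.054,-0.095,1],[-0.5,-0.64,0.15,-0.02,-0.054,-0.095,1],[-0.5,-0.64,0.15,-0.02,-0.054,-0.095,1],[-0.5,-0.64,0.15,-0.02,-0.054,-0.095,1],[-0.5,-0.64,0.15,-0.02,-0.054,-0.095,1]]
  newtons: 30

```text
t: 1.1
eef_pos: [0.3703, 0.1819, 0.2088]
ee_rot: [[-0.955, -0.061, 0.291], [-0.05, 0.998, 0.046], [-0.293, 0.03, -0.956]]
ft_force: [-0.2, -1.1, -0.0]
finger_gap: 0.174
grasp_force: 0.0
```

Request:
jog_arm:
  motion:
    - [[-0.5,-0.64,0.15,-0.02,-0.054,-0.095,1],[-0.5,-0.64,0.15,-0.02,-0.054,-0.095,1],[-0.5,-0.64,0.15,-0.02,-0.054,-0.095,1],[-0.5,-0.64,0.15,-0.02,-0.054,-0.095,1],[0,0,0,0,0,0,1],[0,0,0,0,0,0,1],[0,0,0,0,0,0,1],[0,0,0,0,0,0,1],[0,0,0,0,0,0,1],[0,0,0,0,0,0,1]]

```text
t: 2.1
eef_pos: [0.4661, 0.0935, 0.2111]
ee_rot: [[-0.885, -0.258, 0.388], [-0.236, 0.966, 0.104], [-0.402, 0.001, -0.916]]
ft_force: [-0.8, 0.4, 0.2]
finger_gap: 0.007
grasp_force: 0.0
```

Run:
```python
from h import *
s=bot.read_state(); print(s["t"],s["finger_gap"],s["ft_force"])
R,p=push(.75,.03); print(p+[0,0,.12]); c=plan(R,p,7); c=plan(*push(.75,.01),3,c)
```

```text
2.1 0.0068138079424055024 [-0.79658436  0.39298925  0.21485917]
[0.46546439 0.09333166 0.20925175]
7 rows: [0.177, -0.0, 0.398] [0.0, 0.0, 0.001]
3 rows: [-0.167, 0.0, -0.0] [0.0, 0.0, 0.0]
```

Descend, then close to 10 mm from the rim.

Request:
jog_arm:
  motion:
    - [[0.177,0,0.4,0,0,0,1],[0.177,0,0.4,0,0,0,1],[0.177,0,0.4,0,0,0,1],[0.177,0,0.4,0,0,0,1],[0.177,0,0.4,0,0,0,1],[0.177,0,0.4,0,0,0,1],[0.177,0,0.4,0,0,0,1],[-0.16,0,0,0,0,0,1],[-0.16,0,0,0,0,0,1],[-0.16,0,0,0,0,0,1]]

```text
t: 3.1
eef_pos: [0.4863, 0.096, 0.1045]
ee_rot: [[-0.888, -0.26, 0.378], [-0.237, 0.966, 0.108], [-0.393, 0.007, -0.919]]
ft_force: [0.3, -0.4, -0.6]
finger_gap: 0.005
grasp_force: 0.0
```

Request:
jog_arm:
  motion:
    - [[-0.06,0,0,0,0,0,1],[-0.06,0,0,0,0,0,1],[-0.06,0,0,0,0,0,1],[-0.05,0,0,0,0,0,1],[0,0,0,0,0,0,1],[-0.07,0,-0.05,0,0.042,0,1],[-0.07,0,-0.05,0,0.042,0,1],[-0.07,0,-0.05,0,0.042,0,1],[-0.07,0,-0.05,0,0.042,0,1],[-0.07,0,-0.05,0,0.042,0,1]]

```text
t: 4.1
eef_pos: [0.4976, 0.1002, 0.1194]
ee_rot: [[-0.928, -0.261, 0.264], [-0.248, 0.965, 0.081], [-0.276, 0.01, -0.961]]
ft_force: [-13.0, -3.1, -0.1]
finger_gap: 0.005
grasp_force: 7.1
```

Run:
```python
from h import *
s=snapshot("scene"); cv2.imwrite("pics/p1.png",cv2.resize(s["image"][80:230,230:430],(800,600),interpolation=cv2.INTER_CUBIC)[...,::-1])
for t in(.55,.35,.2,0,-.04): print(t,end=' '); c=plan(*push(t),5,None if t==.55 else c)
```

```text
0.55 5 rows: [-0.002, 0.008, 0.027] [0.004, -0.008, 0.001]
0.35 5 rows: [-0.067, 0.0, -0.044] [0.0, 0.042, -0.0]
0.2 5 rows: [-0.052, -0.0, -0.029] [0.0, 0.032, 0.0]
0 5 rows: [-0.072, 0.0, -0.033] [-0.0, 0.042, 0.0]
-0.04 5 rows: [-0.015, -0.0, -0.006] [0.0, 0.008, -0.0]
```

View pics/p1.png

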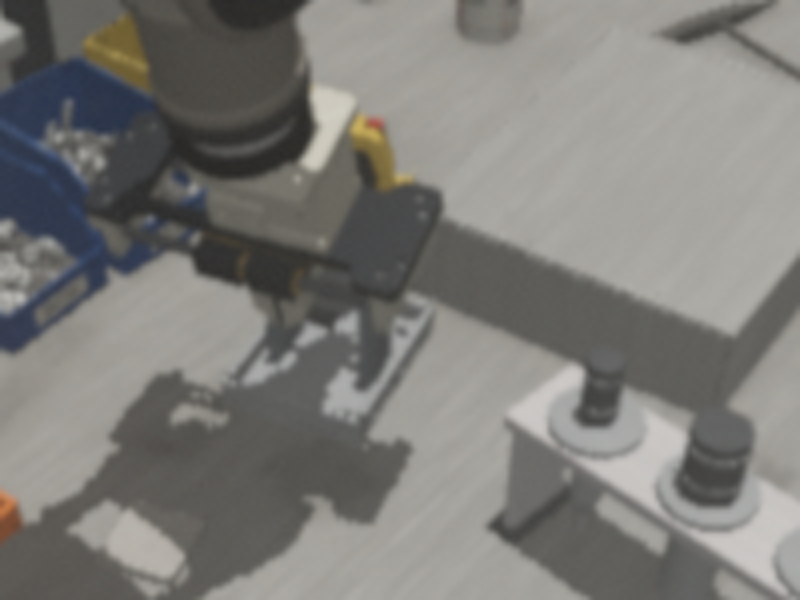

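The gripper (crop 280,250) is over the stand, touching the rim with 13 N. I'll continue along the arc.

Request:
jog_arm:
  motion:
    - [[-0.075,0,-0.044,0,0.042,0,1],[-0.075,0,-0.044,0,0.042,0,1],[-0.075,0,-0.044,0,0.042,0,1],[-0.075,0,-0.044,0,0.042,0,1],[-0.075,0,-0.044,0,0.042,0,1],[-0.075,0,-0.04,0,0.032,0,1],[-0.075,0,-0.04,0,0.032,0,1],[-0.075,0,-0.04,0,0.032,0,1],[-0.075,0,-0.03,0,0.032,0,1],[-0.075,0,-0.03,0,0.032,0,1]]

```text
t: 5.15
eef_pos: [0.5247, 0.1071, 0.1425]
ee_rot: [[-0.962, -0.26, 0.085], [-0.259, 0.965, 0.032], [-0.09, 0.009, -0.996]]
ft_force: [-11.2, -0.8, 2.6]
finger_gap: 0.002
grasp_force: 5.2
```

Run:
```python
from h import *
s=bot.read_state(); print(s["ft_force"])
for t in(.15,0,-.04): print(t,end=' '); c=plan(*push(t),5,None if t==.15 else c)
```

```text
[-11.21123982  -0.78121734   2.57292806]
0.15 5 rows: [0.01, 0.009, 0.028] [0.004, 0.003, 0.002]
0 5 rows: [-0.055, -0.0, -0.024] [0.0, 0.032, -0.0]
-0.04 5 rows: [-0.015, -0.0, -0.006] [0.0, 0.008, -0.0]
```

Request:
jog_arm:
  motion:
    - [[-0.055,0,-0.012,0,0.032,0,1],[-0.055,0,-0.012,0,0.032,0,1],[-0.055,0,-0.012,0,0.032,0,1],[-0.055,0,-0.012,0,0.032,0,1],[-0.055,0,-0.01,0,0.03,0,1],[-0.015,0,0,0,0,0,1],[-0.015,0,0,0,0,0,1],[-0.015,0,0,0,0,0,1],[-0.015,0,0,0,0,0,1],[0,0,0,0,0,0,1]]

```text
t: 6.15
eef_pos: [0.5336, 0.1092, 0.1455]
ee_rot: [[-0.965, -0.261, -0.003], [-0.261, 0.965, 0.008], [0.001, 0.009, -1.0]]
ft_force: [-24.5, -6.8, 12.5]
finger_gap: 0.005
grasp_force: 13.4
```

Force rose to 25 N at the expected upright position. One more small nudge, then back away and up.

Request:
jog_arm:
  motion:
    - [[-0.02,0,0,0,0,0,1],[-0.02,0,0,0,0,0,1],[0,0,0,0,0,0,1],[0.2,0,0,0,0,0,1],[0.5,0,-0.2,0,0,0,1],[0,0,-0.8,0,0,0,1],[0,0,-0.8,0,0,0,1],[0.5,0,-0.8,0,0,0,0.5],[1,0,-0.3,0,0,0,0],[1,0,0,0,0,0,0]]

```text
t: 7.15
eef_pos: [0.4174, 0.0761, 0.2624]
ee_rot: [[-0.965, -0.26, 0.019], [-0.26, 0.966, 0.011], [-0.022, 0.006, -1.0]]
ft_force: [-0.4, -0.1, 0.3]
finger_gap: 0.216
grasp_force: 0.0
```

Run:
```python
from h import *
R=down(np.deg2rad(-6.1)); c=plan(R,np.array([.536,-.0996,.25]),20)
plan(R,np.array([.536,-.0996,.133]),8,c)
s=snapshot("top"); a=pts(s)[105:175,245:310].reshape(-1,3)
q=a[(a[:,2]>.138)&(a[:,2]<.155)]; print(len(q),cv2.minEnclosingCircle(q[:,:2].astype(np.float32)),np.percentile(q[:,2],[5,50,95]))
cv2.imwrite("pics/p2.png",cv2.resize(s["image"][95:185,225:345],(800,600),interpolation=cv2.INTER_CUBIC)[...,::-1])
```

```text
20 rows: [-0.296, -0.098, 0.018] [0.002, 0.001, 0.185]
8 rows: [0.0, 0.0, 0.366] [0.0, 0.0, 0.0]
44 ((0.5812677145004272, 0.12005658447742462), 0.018238887190818787) [0.13947748 0.14469125 0.14762234]
```

View pics/p2.png

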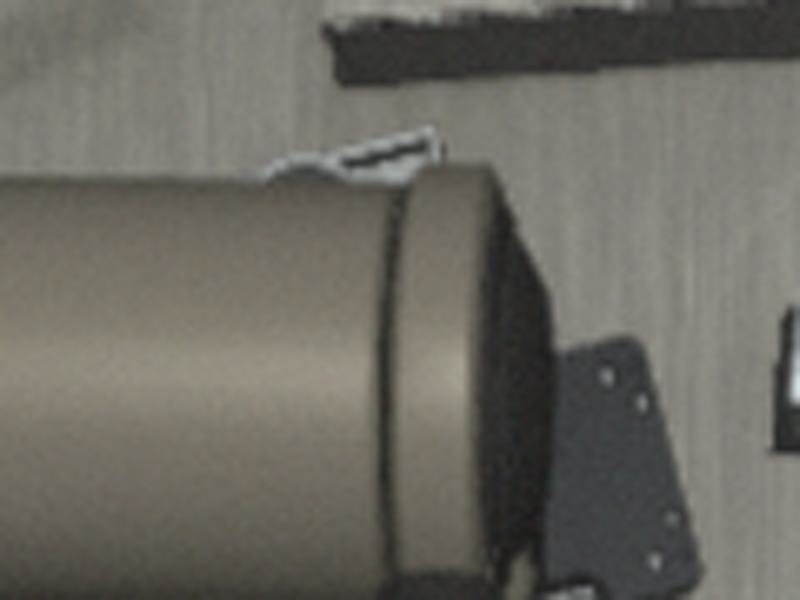

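The arm hides the tube here; only the tray corner at (430,140) shows. I'll look again from over the rack.

Request:
jog_arm:
  motion:
    - [[-0.296,-0.098,0.018,0,0,0.185,0],[-0.296,-0.098,0.018,0,0,0.185,0],[-0.296,-0.098,0.018,0,0,0.185,0],[-0.296,-0.098,0.018,0,0,0.185,0],[-0.296,-0.098,0.018,0,0,0.185,0],[-0.296,-0.098,0.018,0,0,0.185,0],[-0.296,-0.098,0.018,0,0,0.185,0],[-0.296,-0.098,0.018,0,0,0.185,0],[-0.296,-0.098,0.018,0,0,0.185,0],[-0.296,-0.098,0.018,0,0,0.185,0]]

```text
t: 8.2
eef_pos: [0.5237, 0.0194, 0.2541]
ee_rot: [[-0.758, 0.652, 0.015], [0.652, 0.758, 0.011], [-0.004, 0.018, -1.0]]
ft_force: [-0.6, 0.0, 0.1]
finger_gap: 1.001
grasp_force: 0.0
```

Request:
jog_arm:
  motion:
    - [[-0.296,-0.098,0.018,0,0,0.185,0],[-0.296,-0.098,0.018,0,0,0.185,0],[-0.296,-0.098,0.018,0,0,0.185,0],[-0.296,-0.098,0.018,0,0,0.185,0],[-0.296,-0.098,0.018,0,0,0.185,0],[-0.296,-0.098,0.018,0,0,0.185,0],[-0.296,-0.098,0.018,0,0,0.185,0],[-0.296,-0.098,0.018,0,0,0.185,0],[-0.296,-0.098,0.018,0,0,0.185,0],[-0.296,-0.098,0.018,0,0,0.185,0]]

```text
t: 9.2
eef_pos: [0.5365, -0.0999, 0.2458]
ee_rot: [[0.107, 0.994, 0.015], [0.994, -0.108, 0.011], [0.013, 0.014, -1.0]]
ft_force: [0.4, 0.0, -0.3]
finger_gap: 0.999
grasp_force: 0.0
```

Run:
```python
from h import *
R=down(np.deg2rad(-6.1)); c=plan(R,np.array([.536,-.0996,.25]),2)
plan(R,np.array([.536,-.0996,.133]),8,c)
for n,(y0,y1,x0,x1) in(("top",(105,175,245,310)),("scene",(120,195,280,345))):
    s=snapshot(n); a=pts(s)[y0:y1,x0:x1].reshape(-1,3); np.savez(n+"2.npz",**s)
    q=a[(a[:,2]>.138)&(a[:,2]<.155)]; print(n,len(q),cv2.minEnclosingCircle(q[:,:2].astype(np.float32)),np.percentile(q[:,2],[2,50,98]))
    if n=="scene": cv2.imwrite("pics/p3.png",cv2.resize(s["image"][110:200,260:380],(800,600),interpolation=cv2.INTER_CUBIC)[...,::-1])
```

```text
2 rows: [0.004, -0.006, -0.053] [0.013, -0.012, -0.001]
8 rows: [0.0, 0.0, 0.366] [0.0, 0.0, 0.0]
top 140 ((0.5661892890930176, 0.12011155486106873), 0.02484184131026268) [0.13870614 0.1442635  0.14769298]
scene 133 ((0.5650153160095215, 0.12021663039922714), 0.025588691234588623) [0.13816673 0.14351582 0.14664201]
```

View pics/p3.png

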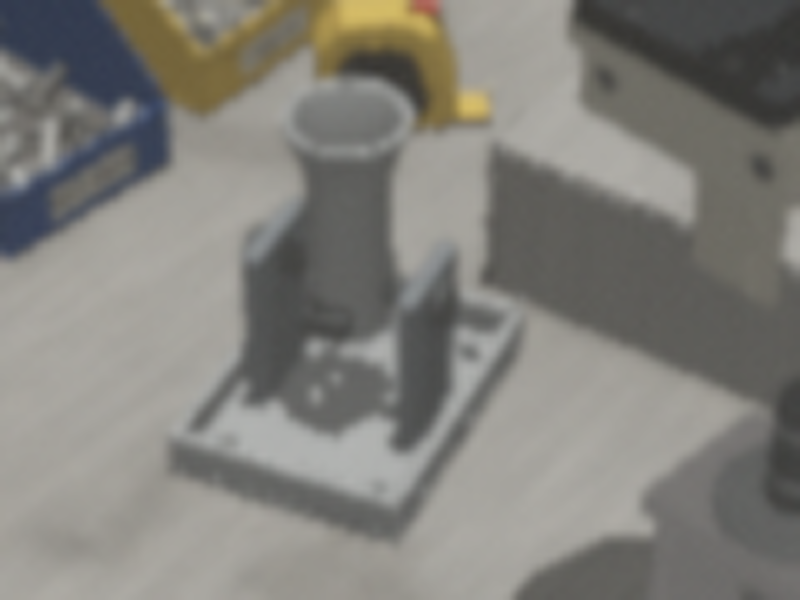

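The tube stands upright: mouth at crop (350,115), centred at (0.566, 0.120), right over the stand. Next is the rod.

Request:
jog_arm:
  motion:
    - [[0.004,-0.006,0.1,0.013,-0.012,0,0],[0.004,-0.006,0.1,0.013,-0.012,0,0],[0,0,0.4,0,0,0,0],[0,0,0.4,0,0,0,0],[0,0,0.4,0,0,0,0],[0,0,0.4,0,0,0,0],[0,0,0.35,0,0,0,0],[0,0,0.35,0,0,0,0],[0,0,0.26,0,0,0,0],[0,0,0.04,0,0,0,0]]

```text
t: 10.3
eef_pos: [0.5355, -0.0983, 0.1325]
ee_rot: [[0.102, 0.995, -0.003], [0.995, -0.102, 0.001], [0.001, -0.003, -1.0]]
ft_force: [0.0, -0.1, 0.8]
finger_gap: 0.997
grasp_force: 0.0
```

Request:
jog_arm:
  motion:
    - [[0,0,0,0,0,0,1],[0,0,0,0,0,0,1],[0,0,0,0,0,0,1],[0,0,0,0,0,0,1],[0,0,0,0,0,0,1],[0,0,0,0,0,0,1],[0,0,0,0,0,0,1],[0,0,0,0,0,0,1],[0,0,0,0,0,0,1],[0,0,0,0,0,0,1]]
  newtons: 50

```text
t: 11.3
eef_pos: [0.536, -0.0991, 0.1339]
ee_rot: [[0.104, 0.995, -0.0], [0.995, -0.104, 0.0], [0.0, -0.0, -1.0]]
ft_force: [-0.9, -0.2, 0.3]
finger_gap: 0.228
grasp_force: 50.0
```

Request:
jog_arm:
  motion:
    - [[0,0,-0.2,0,0,0,1],[0,0,-0.4,0,0,0,1],[0,0,-0.5,0,0,0,1],[0,0,-0.5,0,0,0,1],[0,0,-0.5,0,0,0,1],[0,0,-0.5,0,0,0,1],[0,0,-0.5,0,0,0,1],[0,0,-0.5,0,0,0,1],[0,0,-0.4,0,0,0,1],[0,0,-0.2,0,0,0,1]]

```text
t: 12.3
eef_pos: [0.5364, -0.0992, 0.3038]
ee_rot: [[0.104, 0.995, 0.002], [0.995, -0.104, -0.001], [-0.0, 0.002, -1.0]]
ft_force: [0.5, -0.0, -2.3]
finger_gap: 0.23
grasp_force: 50.0
```

Run:
```python
from h import *
s=bot.read_state(); print(s["finger_gap"],s["ft_force"])
plan(down(np.deg2rad(-6)),np.array([.536,.05,.305]),10); plan(down(np.deg2rad(0)),np.array([.566,.120,.305]),18)
```

```text
0.23046878295328088 [ 4.93206477e-01 -2.18732408e-04 -2.29377129e+00]
10 rows: [0.371, -0.04, -0.003] [0.0, 0.0, 0.0]
18 rows: [0.306, 0.024, -0.002] [0.0, 0.0, -0.011]
```

Request:
jog_arm:
  motion:
    - [[0.2,0.009,0,0,0,0,1],[0.33,0.009,0,0,0,0,1],[0.33,0.009,0,0,0,0,1],[0.33,0.009,0,0,0,0,1],[0.33,0.009,0,0,0,0,1],[0.33,0.009,0,0,0,0,1],[0.33,0.009,0,0,0,0,1],[0.33,0.009,0,0,0,0,1],[0.33,0.009,0,0,0,0,1],[0.33,0.009,0,0,0,0,1]]

```text
t: 13.3
eef_pos: [0.5529, 0.0277, 0.3019]
ee_rot: [[0.104, 0.995, 0.0], [0.995, -0.104, 0.0], [0.0, 0.0, -1.0]]
ft_force: [-0.9, 0.4, -1.9]
finger_gap: 0.233
grasp_force: 50.0
```

Request:
jog_arm:
  motion:
    - [[0.33,0.009,0,0,0,0,1],[0.33,0.009,0,0,0,0,1],[0.33,0.009,0,0,0,0,1],[0.33,0.009,0,0,0,0,1],[0.33,0.009,0,0,0,0,1],[0.33,0.009,0,0,0,0,1],[0.25,0.009,0,0,0,0,1],[0.13,0.009,0,0,0,0,1],[0,0,0,0,0,0,1],[0,0,0,0,0,0,1]]

```text
t: 14.3
eef_pos: [0.5655, 0.12, 0.3019]
ee_rot: [[0.104, 0.995, -0.0], [0.995, -0.104, -0.0], [-0.0, -0.0, -1.0]]
ft_force: [0.2, 0.2, -0.6]
finger_gap: 0.231
grasp_force: 50.0
```

Run:
```python
from h import *
st=bot.read_state()
s=snapshot("scene"); cv2.imwrite("pics/p4.png",cv2.resize(s["image"][50:200,230:430],(800,600),interpolation=cv2.INTER_CUBIC)[...,::-1])
p=pts(s); 
m=(np.hypot(p[...,0]-.566,p[...,1]-.12)<.045)
for lo,hi in((.18,.20),(.21,.235),(.24,.262),(.264,.278)):
    q=p[m&(p[...,2]>lo)&(p[...,2]<hi)]; print(lo,len(q),q.mean(0).round(4) if len(q) else '', np.ptp(q,axis=0).round(3) if len(q) else '')
plan(st["ee_rot"],np.array([.566,.120,.305]),1)
```

```text
0.18 25 [0.5625 0.1183 0.1905] [0.006 0.01  0.018]
0.21 73 [0.5595 0.1153 0.2233] [0.013 0.015 0.023]
0.24 63 [0.5595 0.1149 0.2498] [0.015 0.015 0.019]
0.264 210 [0.5573 0.1127 0.2739] [0.054 0.054 0.009]
1 rows: [0.007, 0.013, -0.077] [0.0, -0.0, -0.001]
```

View pics/p4.png

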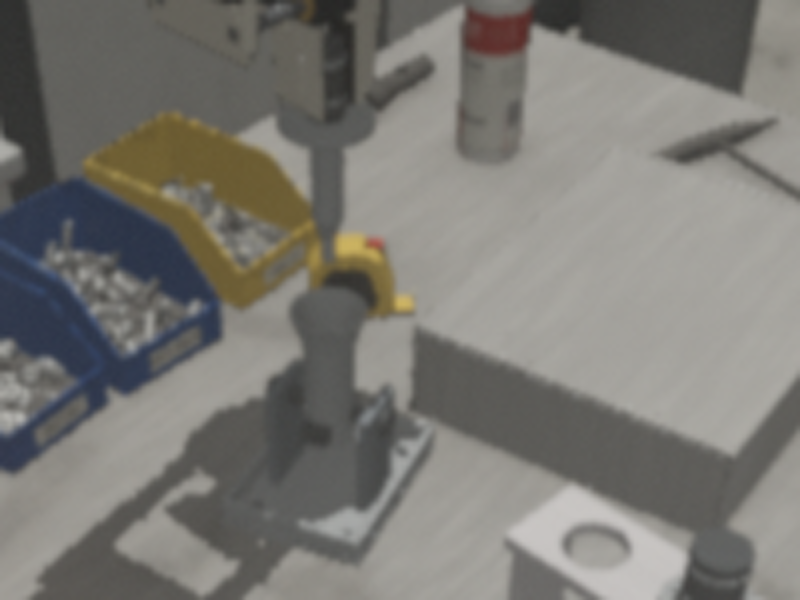

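Rod hangs upright (crop 328,190), in line over the mouth (330,310). I'll lower it.

Request:
jog_arm:
  motion:
    - [[0,0.01,0.2,0,0,0,1],[0,0,0.25,0,0,0,1],[0,0,0.25,0,0,0,1],[0,0,0.25,0,0,0,1],[0,0,0.25,0,0,0,1],[0,0,0.25,0,0,0,1],[0,0,0.25,0,0,0,1],[0,0,0.25,0,0,0,1],[0,0,0.2,0,0,0,1],[0,0,0.1,0,0,0,1]]

```text
t: 15.35
eef_pos: [0.5656, 0.1202, 0.2109]
ee_rot: [[0.104, 0.995, -0.001], [0.995, -0.104, 0.0], [-0.0, -0.001, -1.0]]
ft_force: [-0.3, -0.3, -2.3]
finger_gap: 0.232
grasp_force: 50.0
```

Request:
jog_arm:
  motion:
    - [[0,0,0.08,0,0,0,1],[0,0,0.08,0,0,0,1],[0,0,0.08,0,0,0,1],[0,0,0.08,0,0,0,1],[0,0,0.08,0,0,0,1],[0,0,0.08,0,0,0,1],[0,0,0.08,0,0,0,1],[0,0,0.08,0,0,0,1],[0,0,0,0,0,0,1],[0,0,0,0,0,0,1]]

```text
t: 16.35
eef_pos: [0.5656, 0.1202, 0.1859]
ee_rot: [[0.104, 0.995, -0.001], [0.995, -0.104, 0.0], [-0.0, -0.001, -1.0]]
ft_force: [0.2, 0.2, -1.1]
finger_gap: 0.231
grasp_force: 50.0
```

Request:
jog_arm:
  motion:
    - [[0,0,0.04,0,0,0,1],[0,0,0.04,0,0,0,1],[0,0,0.04,0,0,0,1],[0,0,0.04,0,0,0,1],[0,0,0.03,0,0,0,1],[0,0,0,0,0,0,1],[0,0,0,0,0,0,1],[0,0,0,0,0,0,1],[0,0,0,0,0,0,1],[0,0,0,0,0,0,1]]

```text
t: 17.35
eef_pos: [0.5659, 0.1202, 0.1789]
ee_rot: [[0.104, 0.995, 0.0], [0.995, -0.104, 0.0], [0.0, 0.0, -1.0]]
ft_force: [-0.9, -0.5, 0.9]
finger_gap: 0.227
grasp_force: 50.0
```

Request:
jog_arm:
  motion:
    - [[0,0,0.02,0,0,0,1],[0,0,0.02,0,0,0,1],[0,0,0.02,0,0,0,1],[0,0,0.02,0,0,0,1],[0,0,0,0,0,0,1],[0,0,0,0,0,0,1],[0,0,0,0,0,0,1],[0,0,0,0,0,0,1],[0,0,0,0,0,0,1],[0,0,0,0,0,0,1]]

```text
t: 18.35
eef_pos: [0.5659, 0.1202, 0.1787]
ee_rot: [[0.103, 0.995, 0.003], [0.995, -0.103, 0.0], [0.0, 0.002, -1.0]]
ft_force: [-8.3, -0.1, 20.1]
finger_gap: 0.229
grasp_force: 50.0
```

Run:
```python
from h import *
s=snapshot("scene"); p=pts(s); 
m=(np.hypot(p[...,0]-.566,p[...,1]-.12)<.045)
q=p[m&(p[...,2]>.142)&(p[...,2]<.165)]; print(len(q),np.percentile(q[:,2],[2,20,50,80,98]).round(4))
cv2.imwrite("pics/p5.png",cv2.resize(s["image"][110:200,260:380],(800,600),interpolation=cv2.INTER_CUBIC)[...,::-1])
```

```text
211 [0.1461 0.1497 0.1512 0.1528 0.1635]
```

View pics/p5.png

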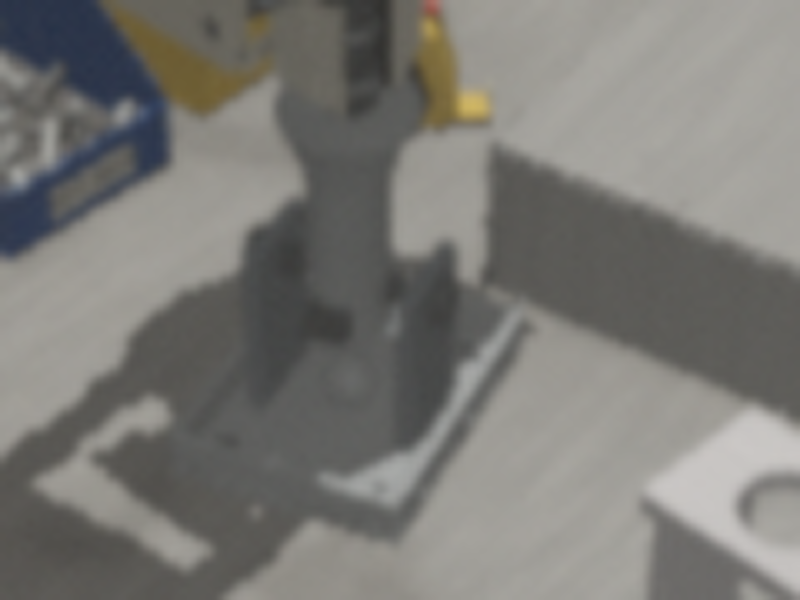

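Collar is seated on the mouth with 20 N, and there is a round shape under the tube at (348,385), the ball. Next: ease off, release and back straight up.

Request:
jog_arm:
  motion:
    - [[0,0,-0.03,0,0,0,1],[0,0,-0.03,0,0,0,1],[0,0,0,0,0,0,0.7],[0,0,0,0,0,0,0.4],[0,0,0,0,0,0,0],[0,0,0,0,0,0,0],[0,0,0,0,0,0,0],[0,0,0,0,0,0,0],[0,0,0,0,0,0,0],[0,0,0,0,0,0,0]]

```text
t: 19.4
eef_pos: [0.5659, 0.1202, 0.1779]
ee_rot: [[0.104, 0.995, 0.0], [0.995, -0.104, 0.0], [0.0, 0.0, -1.0]]
ft_force: [-0.3, 0.1, -0.4]
finger_gap: 0.861
grasp_force: 0.0
```

Request:
jog_arm:
  motion:
    - [[0,0,-0.2,0,0,0,0],[0,0,-0.4,0,0,0,0],[0,0,-0.6,0,0,0,0],[0,0,-0.6,0,0,0,0],[-0.5,0,-0.6,0,0,0,0],[-0.8,0,0,0,0,0,0],[-0.8,0,0,0,0,0,0],[-0.8,0,0,0,0,0,0],[-0.5,0,0,0,0,0,0],[0,0,0,0,0,0,0]]

```text
t: 20.4
eef_pos: [0.5516, -0.0174, 0.2746]
ee_rot: [[0.107, 0.994, 0.001], [0.994, -0.107, -0.001], [-0.001, 0.001, -1.0]]
ft_force: [0.6, 0.9, -0.1]
finger_gap: 0.996
grasp_force: 0.0
```

Run:
```python
from h import *
s=snapshot("scene"); p=pts(s); 
d=np.hypot(p[...,0]-.566,p[...,1]-.12)
q=p[(d<.045)&(p[...,2]>.142)&(p[...,2]<.158)]; print('collar',len(q),np.percentile(q[:,2],[5,50,95]).round(4),cv2.minEnclosingCircle(q[:,:2].astype(np.float32)))
q=p[(d<.045)&(p[...,2]>.19)&(p[...,2]<.21)]; print('head',len(q),np.percentile(q[:,2],[50,98]) if len(q) else '')
q=p[(d<.03)&(p[...,2]>.01)&(p[...,2]<.032)]; print('ball',len(q),q.mean(0).round(3),q.max(0).round(3))
b=s["image"][110:200,260:380]; cv2.imwrite("pics/p6.png",cv2.convertScaleAbs(cv2.resize(b,(800,600),interpolation=cv2.INTER_CUBIC),alpha=1.5)[...,::-1])
```

```text
collar 227 [0.1474 0.1514 0.155 ] ((0.5653440356254578, 0.11909548938274384), 0.028830476105213165)
head 50 [0.19483432 0.19649554]
ball 55 [0.561 0.119 0.021] [0.571 0.149 0.032]
```

View pics/p6.png

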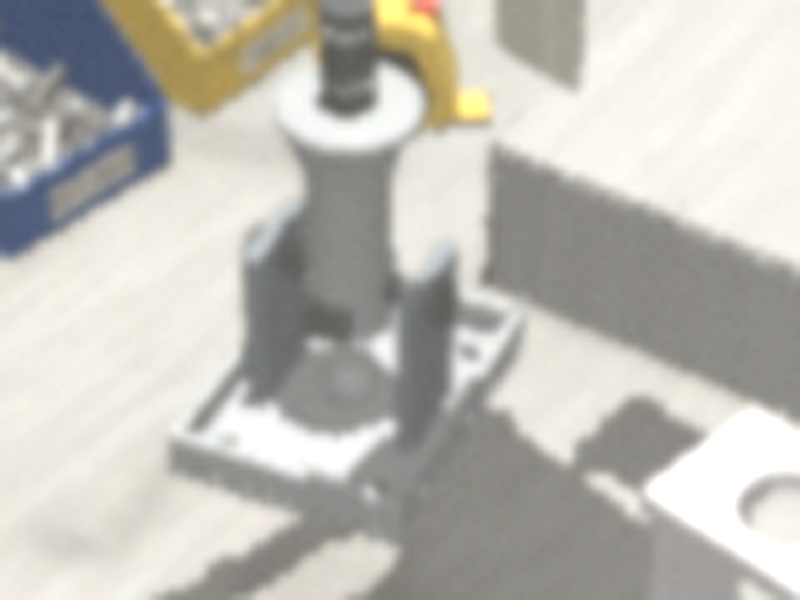

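The collar (350,105) sits flush on the mouth, the tube is upright, the ball lies in the tray at (350,383), and the gripper is clear.

```bash
python3 -c "
from workcell import bot
print(bot.hand_in())"
```

```text
the job is handed in; nothing more can be done
None
```

I handed the job in at about 20 s: in the last picture the tube is upright, the push rod stands in it with its collar on the mouth, the ball lies in the tray, and the gripper is clear; the hand-in gave no verdict.

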